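# Lock the setting turntable

## Robot

A 7-joint arm with a two-finger parallel gripper is mounted at the origin on the work surface. World frame = base frame: x ahead of the robot, y to its left, z up, the work surface at z = 0. Lengths are in mm, angles in rad, forces in N, time in s.
With the tool pointing down it reaches from about 400 to 875 mm from the base axis. Payload 4.4 kg.
Tool frame: the origin (TCP) lies at the very end of the fingers, on their centre line; the grasp point (between the pads) lies 19 mm behind it (robot.pinch_z is the distance from the TCP to the grasp point, in mm); z points along the fingers, y is the direction in which the jaws open and shut (so a half turn about z gives the same grasp; the last joint's range is limited). The gripper opens to 85 mm and grips with 20 to 120 N. Pads are 22 mm wide; open, the fingers measure 114 mm over their backs; the gripper's body (76 mm by 85 mm) begins 54 mm behind the grasp point. The pads swing forward as they close: fully open they stand 13 mm farther back than shut.
Start: joints at [1.164, 0.628, 0.038, 1.517, -0.027, 0.996, -0.02], TCP at [217.285, -612.622, 231.313] pointing down, gripper open.
Joint ranges: [-3.06, 3.06], [-0.37, 2.12], [-1.25, 1.32], [0.18, 2.47], [-1.1, 4.24], [0.23, 1.98], [-2.94, 2.94]. Speed limits (rad/s): [2.57, 2.57, 3.14, 3.14, 3.14, 3.14, 3.14].

## Interface

Orientations are given as a 3x3 rotation matrix whose columns are the frame's x, y, z axes.
In Python, from bench import robot gives the robot as it stands.
- The arm moves only by the tool arm_command, never from a script. Its argument "series" is a list of rows, each a list of 7 numbers: the closure in counts, from 0 (fully open) to 255 (shut), then the shift along the tool's x, y, z in mm, then the turn, a rotation vector about the tool's x, y, z in degrees. In form: [[jaw, dx, dy, dz, wx, wy, wz], ...]. A call has 1 to 20 rows; each row is the pose to reach, as a shift and turn from the pose commanded when the call began, along the tool's axes at that moment; what a row does not reach only later rows make up. A row lasts 1/10 s, in which the tool goes at most 50 mm and 8.59 degrees, less where a joint would pass 70% of its speed; a pose out of reach is approached as far as the arm can. A call with a gripper value outside its range is refused whole. The fingers move at their own pace and stop on an object; "newtons" is the grip in N (left out, the last holds). Time passes only in rows, so rows that repeat a pose let the fingers close. It gives the time, the measured TCP pose, the force and the opening at its end, in the units of the state.
- robot.get_state(): the state, without advancing time (a new reading comes with each control period).
- robot.get_image(name): name is "scene" or "top" or "wrist"; returns (picture, depth): 384x512x3 uint8, red, green, blue; 384x512 float32, mm along the optical axis (not along the pixel's ray), 0 where there is no reading.
- robot.get_calibration(name): a dict with "fx", "fy", "cx", "cy" (pixels), "R" (3x3) and "t" (3): a world point X has camera coordinates R X + t; the wrist camera has in their place "hand_eye" (4x4, takes a point from camera to tool coordinates, whose origin is the TCP and whose axes are the flange's). Camera axes: x right, y down, z forward; pixel columns grow to the right and rows downward; lengths in mm; the calibration is good to about 2 mm. The wrist camera is an equidistant fisheye: a pixel r from the principal point sees the ray r / f radians off the axis. A picture is of the moment at which its call begins: read the wrist's pose just before it. get_calibration takes no time and is no camera call.
- robot.close_job(): hands the job in, once; it reports no verdict.
Trained networks look in the newest picture that a camera, given by its name, has taken for a name from the list of things; names that differ only in an ending like _2 or _b are one class to them, and where a whole thing is asked for, a point or a joint stands for the part that bears it (a point fixed in the world has none). Each returns a list of dicts, best first, with "score" (0 to 1); they miss things now and then, are a little off and sometimes report something else, mostly with a low value. They report only what shows in the picture. A call takes as long as a camera call. They do not tell look-alikes from the thing itself.
- robot.masks_of(camera, thing): "mask" (384x512 bool, what is visible of it) and "extent" ([left, top, right, bottom] in pixels, round what is visible of it).
The state is a dict: "time_s": time; "joint_pos": joint angles; "joint_vel": joint speeds; "effort": joint torques, N m; "position": TCP position; "orientation": TCP orientation; "contact_force": force on the tool from outside, world axes, zero at the start; "wrist_torque": the same for the moment, N m; "grip_width": finger opening in mm.
Only numpy, scipy, OpenCV 4.12 (cv2) and the standard library are available. Lean on these libraries where they do the work, as an engineer would, in place of code of your own. Each camera call takes 0.05 s, during which the arm holds its last target.

## Task

Lock the jeweller's setting turntable: with the fingers closed, push its upright peg round until the slot in the disc faces the lock bar, then push the bar by its upright tab through the slot until it is fully home, and move the hand away. Only push with the fingertips: never take the peg or the tab between the fingers, and leave everything else on the bench where it is.

Things in the scene. Friction and masses are not known exactly. Their poses are not given: they have to be found in the camera images.
- turntable: fixed dark grey cast base of the setting turntable, 12 mm high: a round foot 132 mm across with an arm 62 mm wide that reaches to 160 mm from the centre. Origin: on the disc's axis, at table level. Its x axis is the direction in which the lock bar is pushed (from the arm's end towards the disc), z up.
- disc (a joint): angle of the slotted disc about its upright axis, rad: 0 when the slot faces the bar exactly, growing anticlockwise seen from above; it turns endlessly either way, with a slight drag (about 1.5 N at the peg), and stays where it is left. At the start it lies between 0.75 and 5.53.
- disc_center (a point): centre of the disc's upper face, on its axis. The disc is flat aluminium, 116 mm across, its faces 13 and 25 mm above the table, with one radial slot 16 mm wide cut in from the rim to 26 mm from the axis, flared to 24 mm at the rim. On its centre is a low boss 28 mm across that rises to 31 mm above the table.
- slot_mouth (a point): middle of the slot's mouth at the disc's rim, 58 mm from the axis, 19 mm above the table; turns with the disc.
- gate (a point): fixed point on the base where the slot's mouth is when the slot faces the bar: in front of the bar's nose, 58 mm from the axis (at x = -0.058 of the turntable), 19 mm above the table.
- peg_top (a point): centre of the top of the upright steel peg that stands on the disc for turning it: 12 mm in diameter, from 25 to 59.5 mm above the table, 41 mm from the axis, diametrically opposite the slot (at angle joint disc in the turntable's frame). It turns with the disc.
- lock_bar (a joint): travel of the lock bar in m: 0 is fully back, 0.036 fully home against its stop; it starts between 0 and 0.006. It is blocked by the rim unless the slot is in line; the taper forgives a few mm by nudging the disc round. It slides with a drag of about 2 N, and stays where it is left.
- bar_nose (a point): tip of the bar's nose, 19 mm above the table; 66 mm from the axis when fully back, 30 mm when home. The steel bar is 12 mm wide, 10 mm high (14 to 24 mm above the table), with a tapered nose 5 mm wide at the tip. It runs under a fixed steel bridge (68 to 82 mm from the axis, top 32 mm above the table).
- tab_top (a point): centre of the top of the upright tab at the bar's outer end, by which the bar is pushed: a plate 8 mm thick along the bar, 26 mm wide, up to 60 mm above the table; 126 mm from the axis when the bar is fully back, 90 mm when home. Moves with the bar. Behind it there is only the flat arm of the base.
- flux_jar: bystander: squat lidded jar, 42 mm across, 50 mm tall, standing. Origin on its underside. To be left alone.
- bur_cup: bystander: white ceramic cup, 44 mm across, 55 mm tall, standing. Origin on its underside. To be left alone.
- bench_block: bystander: square steel block 60 x 60 x 20 mm, lying. Origin on its underside. To be left alone.
- ring_blank: bystander: small plain ring, 23 mm across, 7 mm tall, lying flat. Origin on its underside. To be left alone.
- pliers: bystander: pliers with black handles, about 135 mm long, 12 mm tall, lying. Origin on its underside. To be left alone.
- burnisher: bystander: hand tool with a pale wooden handle, 150 mm long, lying. Origin on its underside. To be left alone.
- solder_brick: bystander: black soldering block 75 x 45 x 25 mm, lying. Origin on its underside. To be left alone.
Not all that is in view belongs to the job. Of the things like the turntable, leave any that is turquoise; of the rest the smaller one is meant.

How it is judged:
By the outcome, as a careful person would: the job done as asked, in the order asked, and still so for the second after the job is handed in, with the robot touching nothing.
It also fails if it takes over 45 s, if anything falls off the work surface, if the arm or the gripper's body presses on something with over 40 N, if the wrist force passes 120 N, or if a joint passes its speed limit or range.

## Working session

There is one attempt and no reset: what is moved stays moved. The work goes in short steps, Python scripts to look and compute and a tool call to move; the robot and the scene stay as the last step left them, time stands still between calls to the robot, and variables do not carry over. Pictures are saved under pics/ and viewed, and the job is handed in when it is done.

Besides the shell and the picture viewer there is one more tool, called after "Request:" in YAML: its name, and indented under it one key for each argument. arm_command: Moves the arm, as the interface text tells. Its arguments: {"type":"object","properties":{"series":{"type":"array"},"newtons":{"type":"number"}},"required":["series"]}

```bash
mkdir -p pics; ls
cat > h.py <<'E'
from bench import robot
import numpy as np, cv2
def snap(n,fn):
    p,d=robot.get_image(n); cv2.imwrite('pics/'+fn+'.png',p[:,:,::-1]); np.save('pics/'+fn+'.npy',d); return p,d
def w(n,u,v,z):
    c=robot.get_calibration(n);R=np.array(c['R']);t=np.array(c['t'])
    return R.T@(np.array([(u-c['cx'])/c['fx']*z,(v-c['cy'])/c['fy']*z,z])-t)
E
python3 - <<'E'
from h import *
s=robot.get_state();print(s)
for n in('top','scene'):
    snap(n,n+'1'); print({k:np.round(v,3).tolist() for k,v in robot.get_calibration(n).items()})
    for t in ('turntable','disc_center','peg_top','tab_top'):
        print(n,t,[(round(m['score'],2),m['extent']) for m in robot.masks_of(n,t)])
E
```

```text
pics
{'time_s': 0.0, 'joint_pos': array([ 1.16418138,  0.62937551,  0.03839361,  1.5183571 , -0.02698372,
        0.99631857, -0.02000583]), 'joint_vel': array([-2.71250667e-04,  5.11328620e-05, -6.02002366e-04, -4.35105985e-04,
        1.87143329e-05,  8.23673626e-04,  1.92090867e-03]), 'effort': array([-6.95745930e-04, -5.63395393e+01,  1.22630272e+00, -1.93442899e+01,
        1.11056969e-02,  1.06009954e-02, -1.29961961e-05]), 'position': array([ 217.10475099, -612.0023552 ,  230.37266482]), 'orientation': array([[ 9.42468408e-01,  3.34294576e-01, -6.60828123e-04],
       [ 3.34295229e-01, -9.42466639e-01,  1.82604593e-03],
       [-1.23712098e-05, -1.94190229e-03, -9.99998114e-01]]), 'contact_force': array([ 0.74279992, -0.0945663 ,  0.04857496]), 'wrist_torque': array([ 0.00434842,  0.00623309, -0.04068029]), 'grip_width': 85.09048036738753}
{'fx': 398.617, 'fy': 398.617, 'cx': 254.76, 'cy': 190.59, 'R': [[-0.191, -0.982, -0.002], [-0.962, 0.187, -0.201], [0.197, -0.036, -0.98]], 't': [133.115, 547.248, 834.6]}
top turntable [(0.83, [317.9, 229.1, 446.3, 357.6]), (0.71, [251.9, 
[... 548 characters left out ...]
 [[0.838, 0.545, 0.009], [0.359, -0.54, -0.761], [-0.41, 0.641, -0.649]], 't': [-501.28, -130.272, 1149.337]}
scene turntable [(0.97, [0.0, 193.3, 142.5, 272.8]), (0.85, [159.9, 224.5, 287.6, 285.2]), (0.81, [308.3, 160.8, 418.6, 209.7]), (0.24, [200.5, 290.5, 218.6, 301.5])]
scene disc_center [(0.64, [221.9, 224.7, 282.6, 280.8]), (0.59, [41.8, 195.7, 134.4, 262.4]), (0.59, [357.0, 159.8, 415.8, 200.9])]
scene peg_top [(0.97, [359.7, 161.6, 412.7, 201.1]), (0.82, [217.2, 225.0, 284.8, 279.7]), (0.57, [41.2, 195.6, 133.0, 263.5])]
scene tab_top [(0.65, [171.5, 240.2, 204.0, 267.0]), (0.63, [320.6, 159.9, 349.5, 184.2]), (0.63, [196.9, 177.9, 267.8, 197.6]), (0.61, [0.0, 220.9, 40.9, 232.9])]
```

View pics/top1.png

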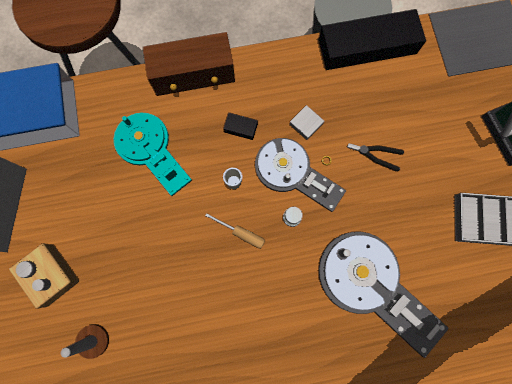

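View pics/scene1.png

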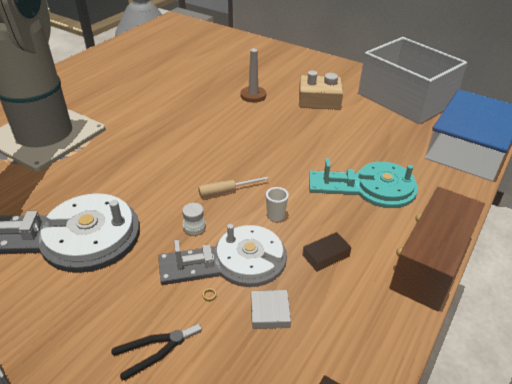

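The turquoise table sits at top-view pixel (140,137), the large grey one at (360,271) and the small grey one at (283,162). The small grey one is the target. Next I'll zoom in on it and measure.

Run:
```python
from h import *
p=cv2.imread('pics/top1.png');cv2.imwrite('pics/topz.png',cv2.resize(p[130:220,240:360],None,fx=6,fy=6,interpolation=cv2.INTER_CUBIC))
p=cv2.imread('pics/scene1.png');cv2.imwrite('pics/scz.png',cv2.resize(p[215:290,155:295],None,fx=5,fy=5,interpolation=cv2.INTER_CUBIC))
for n,x0,y0,x1,y1 in(('top',240,130,360,220),('scene',155,215,295,290)):
    d=np.load(f'pics/{n}1.npy'); c=robot.get_calibration(n);R=np.array(c['R']);t=np.array(c['t'])
    v,u=np.mgrid[y0:y1,x0:x1]; z=d[y0:y1,x0:x1]
    P=np.stack([(u-c['cx'])/c['fx']*z,(v-c['cy'])/c['fy']*z,z],-1).reshape(-1,3)
    W=(P-t)@R; ok=z.ravel()>0
    W=W[ok]; uv=np.stack([u.ravel(),v.ravel()],1)[ok]
    np.savez(f'pics/{n}_pts.npz',W=W,uv=uv)
    print(n,np.histogram(W[:,2],bins=np.arange(-10,70,4)))
    hi=W[:,2]>38
    for a,b in zip(uv[hi],W[hi]):
        print(a,np.round(b).astype(int),end=';')
    print()
```

```text
top (array([  15, 2263, 4378,  241,  544,  842,  103,  367, 1379,  231,   94,
          8,    4,   11,  160,   47,   30,   38,    2]), array([-10,  -6,  -2,   2,   6,  10,  14,  18,  22,  26,  30,  34,  38,
        42,  46,  50,  54,  58,  62,  66]))
[240 172] [612  51  52];[240 173] [609  51  53];[287 173] [588 -52  60];[288 173] [587 -54  60];[240 174] [607  52  52];[241 174] [606  49  54];[285 174] [587 -48  56];[286 174] [586 -50  58];[287 174] [585 -52  59];[288 174] [585 -54  59];[289 174] [585 -56  58];[240 175] [604  52  56];[241 175] [604  50  55];[285 175] [584 -47  58];[286 175] [584 -49  57];[287 175] [584 -52  54];[288 175] [582 -53  61];[289 175] [583 -56  56];[240 176] [602  52  56];[241 176] [602  50  53];[285 176] [582 -47  59];[286 176] [581 -49  59];[287 176] [580 -51  61];[288 176] [581 -54  55];[289 176] [580 -55  58];[240 177] [601  53  51];[241 177] [599  51  55];[285 177] [581 -47  54];[286 177] [579 -48  59];[287 177] [578 -50  60];[288 177] [578 -52  61];[289 177] [579 -55  55];[240 178] [598  53  54];[241 178] [598  51  52];[285 178] [580 -47  47];[286 178]
[... 12490 characters left out ...]
77 254] [ 543 -150   51];[178 254] [ 544 -149   51];[179 254] [ 546 -149   52];[180 254] [ 546 -146   50];[176 255] [ 539 -150   46];[177 255] [ 542 -150   48];[178 255] [ 544 -149   48];[179 255] [ 545 -148   48];[180 255] [ 545 -146   47];[176 256] [ 541 -152   47];[177 256] [ 542 -150   46];[178 256] [ 543 -149   45];[179 256] [ 544 -148   45];[180 256] [ 546 -147   45];[176 257] [ 541 -152   44];[177 257] [ 541 -150   43];[178 257] [ 544 -150   44];[179 257] [ 545 -149   44];[180 257] [ 546 -147   43];[176 258] [ 541 -152   42];[177 258] [ 541 -150   40];[178 258] [ 543 -149   40];[179 258] [ 545 -149   41];[180 258] [ 546 -147   41];[177 259] [ 541 -150   38];[178 259] [ 543 -150   39];
```

```bash
sleep 1
```

```text
(no output)
```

View pics/topz.png

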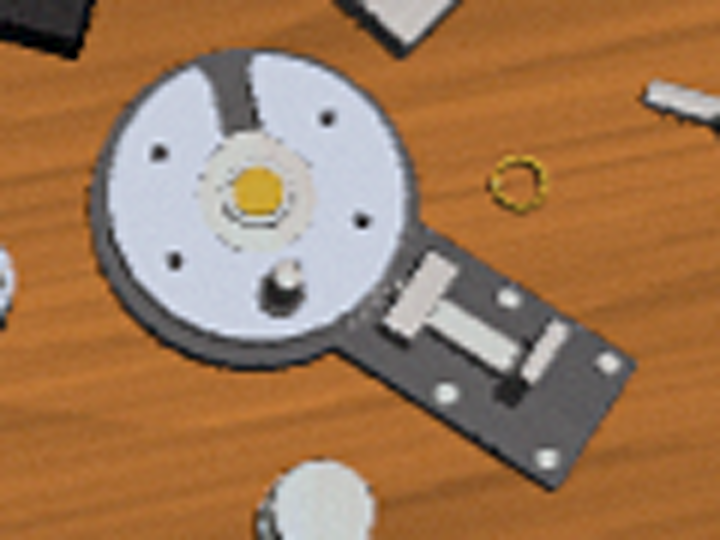

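View pics/scz.png

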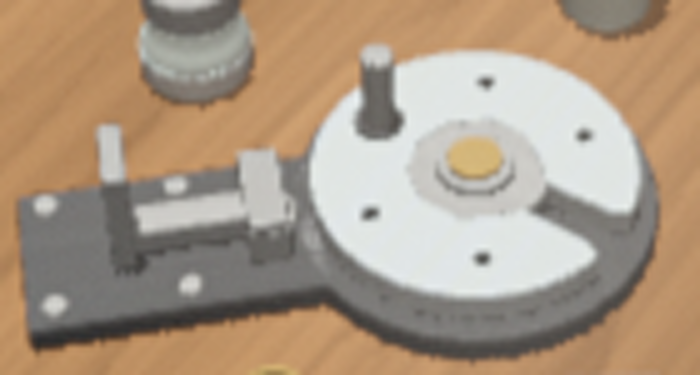

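The zooms show the slot pointing up the top image (zoom 232,80), the peg at zoom (287,272), and the tab at zoom (545,350). The two depth views agree to within about 2 mm. I'll fit the disc centre and axis from them.

Run:
```python
from h import *
for n in('top','scene'):
    f=np.load(f'pics/{n}_pts.npz');W=f['W'];z=W[:,2]
    c0=np.array([618,-55.])
    for it in range(3):
        m=(z>21.5)&(z<28.5)&(np.hypot(*(W[:,:2]-c0).T)<66)
        (cx,cy),r=cv2.minEnclosingCircle(W[m][:,:2].astype(np.float32)); c0=np.array([cx,cy])
    # boss
    b=(z>28)&(z<35)&(np.hypot(*(W[:,:2]-c0).T)<18)
    tab=(z>56)&(z<64)&(W[:,0]<560)&(W[:,0]>515)&(W[:,1]<-120)
    peg=(z>56.5)&(z<64)&(np.hypot(*(W[:,:2]-[582,-53]).T)<10)
    arm=(z>9)&(z<15)&(np.hypot(*(W[:,:2]-c0).T)>75)&(np.hypot(*(W[:,:2]-c0).T)<175)
    print(n,c0,r,'boss',W[b].mean(0),b.sum(),'tab',W[tab].mean(0),'peg',W[peg].mean(0),'arm',W[arm].mean(0))
    T=W[tab][:,:2];_,_,v=np.linalg.svd(T-T.mean(0));print('tab dir',np.degrees(np.arctan2(*v[0][::-1])))
    c=c0
    tv=c-W[tab].mean(0)[:2]; pv=W[peg].mean(0)[:2]-c
    print('x axis deg',np.degrees(np.arctan2(tv[1],tv[0])),np.hypot(*tv),'peg deg',np.degrees(np.arctan2(pv[1],pv[0])),np.hypot(*pv))
    rect=cv2.minAreaRect(W[arm][:,:2].astype(np.float32));print(rect)
```

```text
top [619.02801514 -56.36001205] 64.8042221069336 boss [622.69375136 -51.44247978  30.04696763] 60 tab [ 535.49760733 -139.07524654   58.64478887] peg [582.7984938  -51.32795841  59.18800993] arm [ 546.99750624 -132.30440492   11.20353904]
tab dir 133.61872811199106
x axis deg 44.719056596607736 117.55483420442954 peg deg 172.0925647164925 36.5773123744642
((593.5757446289062, -88.07933044433594), (269.64068603515625, 214.5394744873047), 83.188720703125)
scene [617.15802002 -56.58137131] 65.24657440185547 boss [622.25956392 -53.74696334  30.16950471] 119 tab [ 535.44759934 -141.29023443   59.62262386] peg [582.61265179 -54.09555117  58.63844586] arm [ 539.18755789 -134.52662935   11.88390055]
tab dir -44.06189664711171
x axis deg 46.032209169073184 117.69530296698964 peg deg 175.88419684554137 34.634690235732485
((574.48046875, -57.91645812988281), (243.5035400390625, 123.71186065673828), 44.97457504272461)
```

```bash
cat >> h.py <<'E'
from scipy.spatial.transform import Rotation as Ro
C=np.array([622.5,-52.5])
def Rx(deg): # tool x at world heading deg, z down
    a=np.radians(deg); x=np.array([np.cos(a),np.sin(a),0]); z=np.array([0,0,-1.]); return np.stack([x,np.cross(z,x),z],1)
def row(P,deg,P0,R0):
    return np.round(np.r_[R0.T@(np.array(P)-P0), np.degrees(Ro.from_matrix(R0.T@Rx(deg)).as_rotvec())],1).tolist()
E
python3 - <<'E'
from h import *
s=robot.get_state();P0=s['position'];R0=s['orientation']
print(row([582.5,-80,200],90,P0,R0))
E
```

```text
[522.2, -379.9, 31.3, -0.0, -0.0, -70.5]
```

Request:
arm_command:
  series:
    - [255,522,-380,31,0,0,-70.5]
    - [255,522,-380,31,0,0,-70.5]
    - [255,522,-380,31,0,0,-70.5]
    - [255,522,-380,31,0,0,-70.5]
    - [255,522,-380,31,0,0,-70.5]
    - [255,522,-380,31,0,0,-70.5]
    - [255,522,-380,31,0,0,-70.5]
    - [255,522,-380,31,0,0,-70.5]
    - [255,522,-380,31,0,0,-70.5]
    - [255,522,-380,31,0,0,-70.5]
    - [255,522,-380,31,0,0,-70.5]
    - [255,522,-380,31,0,0,-70.5]
    - [255,522,-380,31,0,0,-70.5]
    - [255,522,-380,31,0,0,-70.5]
    - [255,522,-380,31,0,0,-70.5]
    - [255,522,-380,31,0,0,-70.5]
    - [255,522,-380,31,0,0,-70.5]
    - [255,522,-380,31,0,0,-70.5]
  newtons: 40

```text
time_s: 2.3
position: [581.7, -81.7, 200.5]
orientation: [[0.002, 1.0, -0.0], [1.0, -0.002, -0.001], [-0.001, -0.0, -1.0]]
contact_force: [-0.3, 0.1, -0.2]
grip_width: -0.1
```

Run:
```python
from h import *
s=robot.get_state();print(np.round(s['joint_pos'],2),s['position'])
np.savez('pics/w1_pose.npz',P=s['position'],R=s['orientation'])
snap('wrist','w1');c=robot.get_calibration('wrist');print(c)
for t in('peg_top','tab_top','disc_center'):
    for k in robot.masks_of('wrist',t): print(t,k['score'],k['extent'])
```

```text
[ 0.28  0.59 -0.3   1.73  0.22  0.86 -0.12] [581.74103549 -81.69621061 200.48929485]
{'fx': 297.3186396354542, 'fy': 297.3186396354542, 'cx': 254.15152988174688, 'cy': 188.9295976910762, 'hand_eye': array([[-5.70182311e-04, -9.48588687e-01, -3.16510945e-01,
         8.10859281e+01],
       [ 9.99999829e-01, -5.00955425e-04, -3.00089356e-04,
         1.29576868e+00],
       [ 1.26103493e-04, -3.16511062e-01,  9.48588811e-01,
        -1.42881340e+02],
       [ 0.00000000e+00,  0.00000000e+00,  0.00000000e+00,
         1.00000000e+00]])}
peg_top 0.87 [34.1, 176.9, 134.0, 286.6]
peg_top 0.57 [241.9, 84.9, 345.1, 192.8]
tab_top 0.88 [199.5, 181.4, 254.6, 239.0]
tab_top 0.68 [242.7, 87.2, 346.6, 192.6]
tab_top 0.67 [4.3, 256.3, 53.7, 311.0]
disc_center 0.97 [31.4, 177.4, 132.1, 285.5]
```

View pics/w1.png

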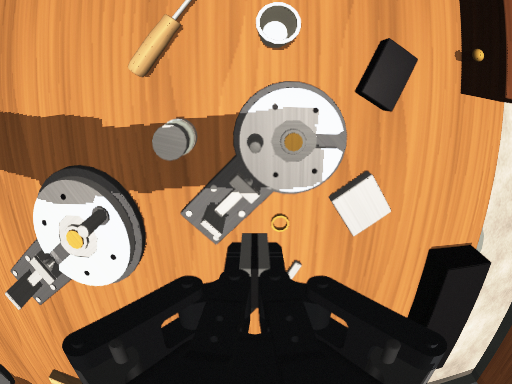

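```bash
cat >> h.py <<'E'
def wpts(d,P,R):
    c=robot.get_calibration('wrist');v,u=np.mgrid[0:384,0:512]
    x=u-c['cx'];y=v-c['cy'];r=np.hypot(x,y)+1e-9;th=r/c['fx']
    z=d; k=z*np.tan(th)/r
    X=np.stack([x*k,y*k,z],-1); H=c['hand_eye']
    return (X@H[:3,:3].T+H[:3,3])@R.T+P
def meas(fn,c0=C,pegguess=None):
    d=np.load(f'pics/{fn}.npy');q=np.load(f'pics/{fn}_pose.npz');W=wpts(d,q['P'],q['R'])
    ok=(d>0); z=W[...,2]; dd=lambda g:np.hypot(W[...,0]-g[0],W[...,1]-g[1])
    b=ok&(z>28)&(z<34)&(dd(c0)<18); print('boss',W[b].mean(0),b.sum())
    t=ok&(z>55)&(z<65)&(dd([c0[0]-75,c0[1]-75])<40); print('tab',W[t].mean(0),t.sum())
    p=ok&(z>55)&(z<65)&(dd(c0)>31)&(dd(c0)<51); print('peg',W[p].mean(0),p.sum())
    m=ok&(z>21)&(z<28.5)&(dd(c0)<64);(cx,cy),r=cv2.minEnclosingCircle(W[m][:,:2].astype(np.float32));print('disc',cx,cy,r)
    # disc-level slot: base-level points inside disc radius
    s=ok&(z<18)&(dd(c0)>30)&(dd(c0)<52)&(z>5); print('slot',W[s].mean(0),s.sum())
    T=W[t][:,:2];_,_,v=np.linalg.svd(T-T.mean(0));print('tab dir',np.degrees(np.arctan2(*v[0][::-1])))
    bar=ok&(z>9)&(z<15)&(dd(c0)>85)&(dd(c0)<165)&(W[...,0]<c0[0]-30)&(W[...,1]<c0[1]-30);print('arm',W[bar].mean(0))
    return W
E
python3 - <<'E'
from h import *
W=meas('w1')
E
```

```text
boss [624.00781261 -51.64125935  30.40772937] 499
tab [ 536.44214711 -138.90080617   59.52263212] 206
peg [583.97886905 -52.42784954  59.52686941] 120
disc 621.79345703125 -54.361663818359375 61.71952438354492
slot [663.71557443 -52.62250258  12.55371301] 240
tab dir -44.93349780548785
arm [ 537.55855719 -134.15714711   12.2978352 ]
```

Request:
arm_command:
  series:
    - [255,0,1,50,0,0,0]
    - [255,0,1,100,0,0,0]
    - [255,0,1,140,0,0,0]
    - [255,0,1,160,0,0,0]
    - [255,0,1,164,0,0,0]
    - [255,0,1,164,0,0,0]
    - [255,0,1,164,0,0,0]

```text
time_s: 3.2
position: [584.5, -80.1, 37.7]
orientation: [[-0.0, 1.0, 0.003], [1.0, 0.0, -0.0], [-0.0, 0.003, -1.0]]
contact_force: [-0.1, -0.7, -1.0]
grip_width: -0.3
```

Request:
arm_command:
  series:
    - [255,4,-1,1,0,0,0]
    - [255,7,-1,1,0,0,0]
    - [255,8,-1,1,0,0,0]
    - [255,9,-1,1,0,0,0]
    - [255,10,-1,1,0,0,0]

```text
time_s: 3.7
position: [582.4, -69.9, 35.5]
orientation: [[-0.0, 1.0, 0.0], [1.0, 0.0, -0.0], [-0.0, 0.0, -1.0]]
contact_force: [0.1, -0.6, 0.5]
grip_width: -0.1
```

Run:
```python
from h import *
s=robot.get_state();print(np.round(s['joint_pos'],2),s['position'],s['contact_force'])
np.savez('pics/w2_pose.npz',P=s['position'],R=s['orientation'])
snap('wrist','w2');meas('w2')
```

```text
[ 0.21  0.82 -0.21  1.83  0.31  0.52 -0.21] [582.36262175 -69.94853001  35.51697867] [ 0.0890811  -0.62574312  0.53313957]
boss [623.82522105 -50.60453406  30.33217911] 1682
tab [nan nan nan] 0
peg [583.38888291 -55.56928189  59.70799248] 999
disc 625.201416015625 -51.84088897705078 58.66655731201172
slot [664.97250938 -54.45181537  12.77994871] 509
tab dir 0.0
arm [ 537.39601963 -105.3732158    12.09082501]h.py:24: RuntimeWarning: Mean of empty slice.
  t=ok&(z>55)&(z<65)&(dd([c0[0]-75,c0[1]-75])<40); print('tab',W[t].mean(0),t.sum())
  ret = um.true_divide(
h.py:29: RuntimeWarning: Mean of empty slice.
  T=W[t][:,:2];_,_,v=np.linalg.svd(T-T.mean(0));print('tab dir',np.degrees(np.arctan2(*v[0][::-1])))
```

View pics/w2.png

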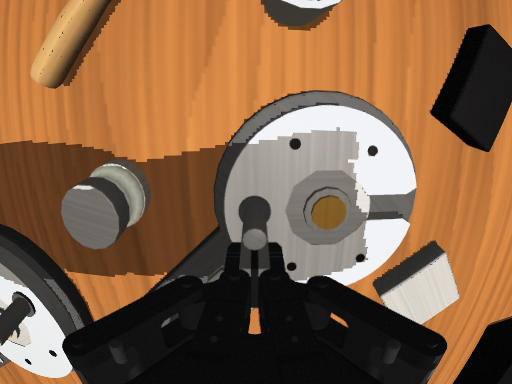

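```bash
cat >> h.py <<'E'
C=np.array([623.3,-52.])
def arc(phis,off,z,zsafe=None):
    s=robot.get_state();P0=s['position'];R0=s['orientation']
    for f in phis:
        a=-np.radians(f);M=np.array([[np.cos(a),-np.sin(a)],[np.sin(a),np.cos(a)]])
        p=C+M@np.array(off); print([255]+row([*p,z],90-f,P0,R0))
E
python3 - <<'E'
from h import *
arc([4,10,16,22,28,34,40,46,52,56,58,58],[-41,-17],36)
E
```

```text
[255, 3.6, -1.1, -0.5, 0.0, -0.0, 4.0]
[255, 8.1, -2.4, -0.5, 0.0, -0.0, 10.0]
[255, 12.7, -3.1, -0.5, 0.0, -0.0, 16.0]
[255, 17.3, -3.4, -0.5, 0.0, -0.0, 22.0]
[255, 22.0, -3.2, -0.5, 0.0, -0.0, 28.0]
[255, 26.6, -2.5, -0.5, 0.0, -0.0, 34.0]
[255, 31.1, -1.4, -0.5, 0.0, -0.0, 40.0]
[255, 35.4, 0.3, -0.5, 0.0, -0.0, 46.0]
[255, 39.6, 2.3, -0.5, 0.0, -0.0, 52.0]
[255, 42.2, 3.9, -0.5, 0.0, -0.0, 56.0]
[255, 43.5, 4.8, -0.5, 0.0, -0.0, 58.0]
[255, 43.5, 4.8, -0.5, 0.0, -0.0, 58.0]
```

Request:
arm_command:
  series:
    - [255,3.6,-1.1,0,0,0,4]
    - [255,8.1,-2.4,0,0,0,10]
    - [255,12.7,-3.1,0,0,0,16]
    - [255,17.3,-3.4,0,0,0,22]
    - [255,22,-3.2,0,0,0,28]
    - [255,26.6,-2.5,0,0,0,34]
    - [255,31.1,-1.4,0,0,0,40]
    - [255,35.4,0.3,0,0,0,46]
    - [255,39.6,2.3,0,0,0,52]
    - [255,42.2,3.9,0,0,0,56]
    - [255,43.5,4.8,0,0,0,58]
    - [255,43.5,4.8,0,0,0,58]

```text
time_s: 4.95
position: [586.7, -26.3, 35.2]
orientation: [[0.847, 0.531, -0.001], [0.531, -0.847, -0.0], [-0.001, -0.0, -1.0]]
contact_force: [-1.1, -0.2, 0.0]
grip_width: -0.1
```

Run:
```python
from h import *
s=robot.get_state();print(np.round(s['joint_pos'],2),s['position'],s['contact_force'])
np.savez('pics/w3_pose.npz',P=s['position'],R=s['orientation'])
snap('wrist','w3');meas('w3')
arc([64,70,76,82,88,94,100,106,112,118,122,125,127,128,128],[-41,-17],36)
```

```text
[-0.03  0.81  0.05  1.84 -0.08  0.5  -0.94] [586.67837114 -26.25364738  35.17765304] [-1.07735988 -0.1516355   0.00799438]
boss [625.24819746 -50.5708953   30.36152406] 1696
tab [nan nan nan] 0
peg [600.24134497 -19.04740724  59.79981134] 978
disc 625.149658203125 -52.11884689331055 58.51704025268555
slot [644.09930848 -87.9704371   12.82245254] 554
tab dir 0.0
arm [ 584.68696566 -131.82578613   12.12518756]
[255, 4.8, -1.4, -0.8, -0.0, 0.0, 6.1]
[255, 9.3, -2.5, -0.8, -0.0, 0.0, 12.1]
[255, 13.9, -3.1, -0.8, -0.0, 0.0, 18.1]
[255, 18.6, -3.2, -0.8, -0.0, 0.0, 24.1]
[255, 23.2, -2.8, -0.8, -0.0, 0.0, 30.1]
[255, 27.8, -2.0, -0.8, -0.0, 0.0, 36.1]
[255, 32.2, -0.7, -0.8, -0.0, 0.0, 42.1]
[255, 36.5, 1.1, -0.8, -0.0, 0.0, 48.1]
[255, 40.6, 3.3, -0.8, -0.0, 0.0, 54.1]
[255, 44.4, 6.0, -0.8, -0.0, 0.0, 60.1]
[255, 46.8, 8.0, -0.9, -0.0, 0.0, 64.1]
[255, 48.5, 9.5, -0.9, -0.0, 0.0, 67.1]
[255, 49.6, 10.6, -0.9, -0.0, 0.0, 69.1]
[255, 50.1, 11.2, -0.9, -0.0, 0.0, 70.1]
[255, 50.1, 11.2, -0.9, -0.0, 0.0, 70.1]h.py:24: RuntimeWarning: Mean of empty slice.
  t=ok&(z>55)&(z<65)&(dd([c0[0]-75,c0[1]-75])<40); print('tab',W[t].mean(0),t.sum())
  ret = um.true_divide(
h.py:29: RuntimeWarning: Mean of empty slice.
  T=W[t][:,:2];_,_,v=np.linalg.svd(T-T.mean(0));print('tab dir',np.degrees(np.arctan2(*v[0][::-1])))
```

View pics/w3.png

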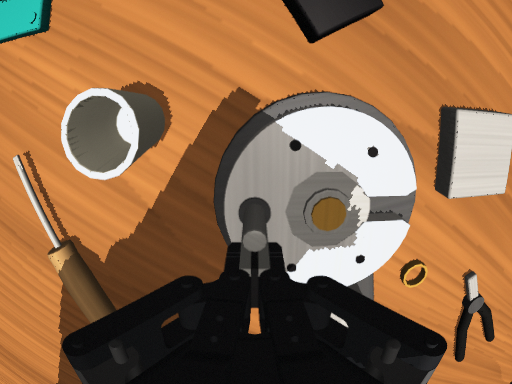

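Request:
arm_command:
  series:
    - [255,4.8,-1.4,-0.5,0,0,6]
    - [255,9.3,-2.5,-0.5,0,0,12]
    - [255,13.9,-3.1,-0.5,0,0,18]
    - [255,18.6,-3.2,-0.5,0,0,24]
    - [255,23.2,-2.8,-0.5,0,0,30]
    - [255,27.8,-2,-0.5,0,0,36]
    - [255,32.2,-0.7,-0.5,0,0,42]
    - [255,36.5,1.1,-0.5,0,0,48]
    - [255,40.6,3.3,-0.5,0,0,54]
    - [255,44.4,6,-0.5,0,0,60]
    - [255,46.8,8,-0.5,0,0,64]
    - [255,48.5,9.5,-0.5,0,0,67]
    - [255,49.6,10.6,-0.5,0,0,69]
    - [255,50.1,11.2,-0.5,0,0,70]
    - [255,50.1,11.2,-0.5,0,0,70]

```text
time_s: 6.5
position: [635.2, -9.3, 35.5]
orientation: [[0.789, -0.615, -0.001], [-0.615, -0.789, 0.0], [-0.001, 0.0, -1.0]]
contact_force: [-0.8, 0.7, -1.5]
grip_width: -0.1
```

```bash
python3 -W ignore - <<'E'
from h import *
s=robot.get_state();print(np.round(s['joint_pos'],2),s['position'],s['contact_force'])
np.savez('pics/w4_pose.npz',P=s['position'],R=s['orientation'])
snap('wrist','w4');W=meas('w4')
arc([128,130,132,134,135,136],[-41,-17],36)
E
```

```text
[-0.25  0.89  0.38  1.7  -0.51  0.64 -1.82] [635.23004919  -9.2730786   35.54328883] [-0.80451774  0.67359607 -1.45726007]
boss [626.11551494 -52.02972984  30.31434521] 1673
tab [ 537.11043489 -136.42733117   58.47307684] 315
peg [647.04063713 -19.27196933  59.80259013] 973
disc 621.8110961914062 -54.736671447753906 61.9033317565918
slot [595.71025247 -82.98178024  12.77361433] 572
tab dir 142.11256207858295
arm [ 546.26834014 -140.72643326   12.35640619]
[255, -0.1, 0.0, -0.4, 0.0, 0.0, 0.1]
[255, 1.3, -0.6, -0.4, 0.0, 0.0, 2.1]
[255, 2.8, -1.1, -0.4, 0.0, 0.0, 4.1]
[255, 4.3, -1.5, -0.4, 0.0, 0.0, 6.1]
[255, 5.0, -1.8, -0.4, 0.0, 0.0, 7.1]
[255, 5.8, -2.0, -0.4, 0.0, 0.0, 8.1]
```

View pics/w4.png

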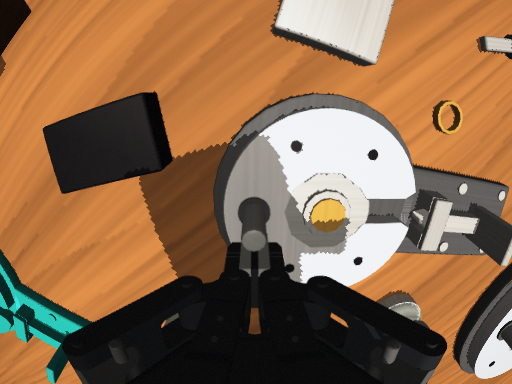

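Request:
arm_command:
  series:
    - [255,1.3,-0.6,-0.4,0,0,2]
    - [255,2.8,-1.1,-0.4,0,0,4]
    - [255,4,-1.4,-0.4,0,0,5.5]
    - [255,4,-1.4,-0.4,0,0,5.5]
    - [255,4,-1.4,-0.4,0,0,5.5]
    - [255,-2,-1.4,-0.4,0,0,5.5]
    - [255,-10,-1.4,-0.4,0,0,5.5]
    - [255,-16,-1.4,-40,0,0,5.5]
    - [255,-16,-1.4,-90,0,0,5.5]
    - [255,-16,-1.4,-140,0,0,5.5]
    - [255,-16,-1.4,-165,0,0,5.5]
    - [255,-16,-1.4,-165,0,0,5.5]
    - [255,-16,-1.4,-165,0,0,5.5]

```text
time_s: 7.85
position: [623.4, 2.2, 201.2]
orientation: [[0.726, -0.688, 0.001], [-0.688, -0.726, 0.001], [0.0, -0.001, -1.0]]
contact_force: [-0.4, 0.3, -0.3]
grip_width: 0.0
```

```bash
python3 -W ignore - <<'E'
from h import *
s=robot.get_state();print(np.round(s['joint_pos'],2),s['position'],s['contact_force'])
np.savez('pics/w5_pose.npz',P=s['position'],R=s['orientation'])
p,_=snap('wrist','w5');W=meas('w5'); snap('scene','s5')
E
```

```text
[-0.37  0.68  0.54  1.64 -0.41  0.94 -2.  ] [623.44098759   2.15898197 201.18201548] [-0.38277346  0.30242122 -0.27610367]
boss [625.22031127 -51.8122004   30.35501584] 502
tab [ 537.55452593 -139.10819434   59.55715619] 194
peg [653.63666524 -23.23767851  59.41378563] 126
disc 621.6644287109375 -54.60886764526367 61.87917709350586
slot [593.80130522 -81.33211275  12.50037939] 256
tab dir 135.30029160609777
arm [ 542.76359494 -137.27610651   12.39868738]
```

View pics/w5.png

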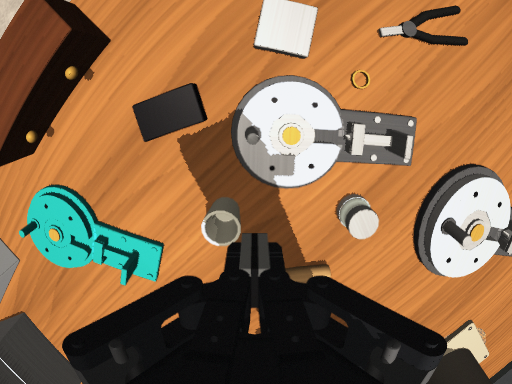

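View pics/s5.png

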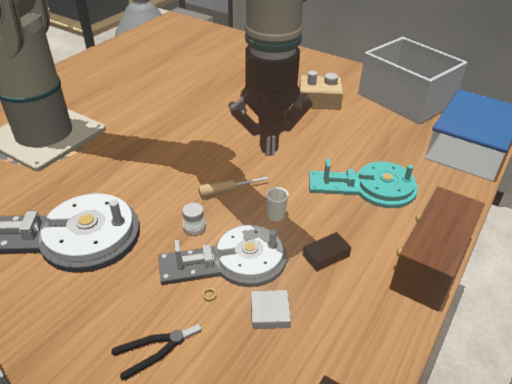

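```bash
python3 -W ignore - <<'E'
from h import *
d=np.load('pics/top1.npy')
for u,v in((345,253),(361,270),(405,310),(294,216)): print(u,v,np.round(w('top',u,v,d[v,u])))
s=robot.get_state();P0=s['position'];R0=s['orientation']
print(row([517,-158.5,190],45,P0,R0))
E
```

```text
345 253 [ 390. -134.   78.]
361 270 [ 348. -168.   43.]
405 310 [ 247. -244.   30.]
294 216 [491. -49.  49.]
[33.9, 189.1, 9.6, -0.0, 0.2, -88.5]
```

Request:
arm_command:
  series:
    - [255,34,189,9,0,0,-88.5]
    - [255,34,189,9,0,0,-88.5]
    - [255,34,189,9,0,0,-88.5]
    - [255,34,189,9,0,0,-88.5]
    - [255,34,189,9,0,0,-88.5]
    - [255,34,189,9,0,0,-88.5]
    - [255,34,189,9,0,0,-88.5]
    - [255,34,189,9,0,0,-88.5]
    - [255,34,189,9,0,0,-88.5]
    - [255,34,189,9,0,0,-88.5]
    - [255,34,189,9,0,0,-88.5]
    - [255,34,189,9,0,0,-88.5]
    - [255,34,189,9,0,0,-88.5]

```text
time_s: 9.25
position: [517.6, -158.8, 190.8]
orientation: [[0.708, 0.706, -0.002], [0.706, -0.708, 0.001], [-0.001, -0.002, -1.0]]
contact_force: [1.0, 0.1, 0.8]
grip_width: 0.0
```

```bash
python3 -W ignore - <<'E'
from h import *
s=robot.get_state();print(np.round(s['joint_pos'],2),s['position'],s['contact_force'])
np.savez('pics/w6_pose.npz',P=s['position'],R=s['orientation'])
p,_=snap('wrist','w6');W=meas('w6')
print(s['orientation'].round(3))
print(row([517,-158.5,32],45,s['position'],s['orientation']))
E
```

```text
[ 0.19  0.53  0.09  1.87 -0.06  0.75 -0.48] [ 517.63453085 -158.83368327  190.77882805] [0.97266689 0.14626732 0.75284878]
boss [624.05170005 -52.41011097  30.34324237] 525
tab [ 536.96512351 -139.90563009   59.82931661] 249
peg [nan nan nan] 0
disc 621.4715576171875 -55.16814422607422 60.533565521240234
slot [594.56293189 -82.12132412  12.42827908] 325
tab dir -45.30699530277007
arm [ 538.32111527 -138.08074827   12.32398498]
[[ 0.708  0.706 -0.002]
 [ 0.706 -0.708  0.001]
 [-0.001 -0.002 -1.   ]]
[-0.1, -0.4, 158.8, -0.1, 0.1, -0.1]
```

View pics/w6.png

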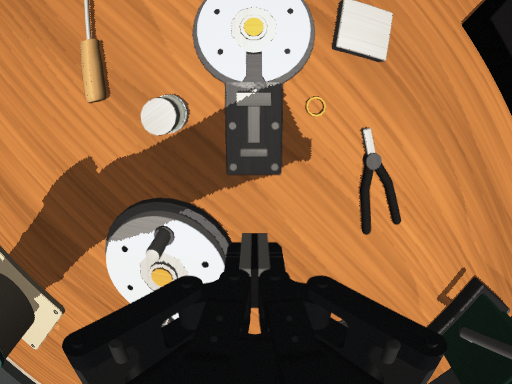

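Request:
arm_command:
  series:
    - [255,-1,-0.5,50,0,0,0]
    - [255,-1,-0.5,100,0,0,0]
    - [255,-1,-0.5,140,0,0,0]
    - [255,-1,-0.5,155,0,0,0]
    - [255,-1,-0.5,159,0,0,0]
    - [255,-1,-0.5,159,0,0,0]
    - [255,-1,-0.5,159,0,0,0]

```text
time_s: 10.0
position: [518.2, -159.6, 33.8]
orientation: [[0.707, 0.707, 0.002], [0.707, -0.707, -0.001], [0.001, 0.002, -1.0]]
contact_force: [0.6, -0.3, 0.4]
grip_width: 0.4
```

Request:
arm_command:
  series:
    - [255,4,0,0,0,0,0]
    - [255,8,0,0,0,0,0]
    - [255,11,0,0,0,0,0]
    - [255,14,0,0,0,0,0]
    - [255,17,0,0,0,0,0]
    - [255,20,0,0,0,0,0]
    - [255,23,0,0,0,0,0]
    - [255,26,0,0,0,0,0]
    - [255,28,0,0,0,0,0]
    - [255,28,0,0,0,0,0]

```text
time_s: 11.0
position: [537.6, -139.0, 32.8]
orientation: [[0.706, 0.708, 0.001], [0.708, -0.706, 0.0], [0.001, 0.0, -1.0]]
contact_force: [0.4, -0.5, -0.2]
grip_width: -0.1
```

```bash
python3 -W ignore - <<'E'
from h import *
s=robot.get_state();print(np.round(s['joint_pos'],2),s['position'],s['contact_force'])
np.savez('pics/w7_pose.npz',P=s['position'],R=s['orientation'])
p,_=snap('wrist','w7');W=meas('w7')
E
```

```text
[ 0.17  0.79  0.06  1.93 -0.1   0.43 -0.49] [ 537.59279797 -139.04418326   32.77599659] [ 0.35495323 -0.45785272 -0.24211415]
boss [622.55475057 -54.02395584  30.45711253] 1819
tab [ 548.02116202 -128.77179025   59.87769993] 1614
peg [nan nan nan] 0
disc 620.201171875 -56.33139419555664 59.643741607666016
slot [595.3063961  -81.2929578   12.37845567] 1091
tab dir 132.5690018174827
arm [ 545.20359609 -130.95844827   12.35847919]
```

View pics/w7.png

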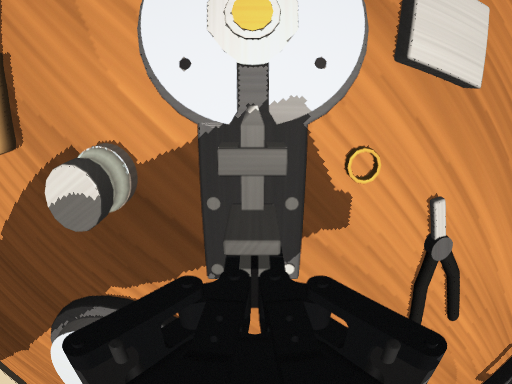

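Request:
arm_command:
  series:
    - [255,3,0,0,0,0,0]
    - [255,6,0,0,0,0,0]
    - [255,9,0,0,0,0,0]
    - [255,12,0,0,0,0,0]
    - [255,14,0,0,0,0,0]
    - [255,15,0,0,0,0,0]
    - [255,15,0,0,0,0,0]

```text
time_s: 11.75
position: [547.8, -128.5, 32.7]
orientation: [[0.706, 0.708, 0.0], [0.708, -0.706, 0.0], [0.0, -0.0, -1.0]]
contact_force: [-0.7, -0.2, 0.3]
grip_width: 0.1
```

Request:
arm_command:
  series:
    - [255,1,0,0,0,0,0]
    - [255,2,0,0,0,0,0]
    - [255,2,0,0,0,0,0]

```text
time_s: 12.05
position: [548.9, -127.3, 32.7]
orientation: [[0.707, 0.708, -0.0], [0.708, -0.707, 0.0], [-0.0, -0.0, -1.0]]
contact_force: [-1.2, 0.6, -0.3]
grip_width: 0.0
```

Request:
arm_command:
  series:
    - [255,1,0,0,0,0,0]
    - [255,1,0,0,0,0,0]

```text
time_s: 12.25
position: [549.7, -126.7, 32.8]
orientation: [[0.707, 0.707, -0.0], [0.707, -0.707, 0.0], [-0.0, -0.0, -1.0]]
contact_force: [-2.1, -1.0, 0.0]
grip_width: 0.5
```

Request:
arm_command:
  series:
    - [255,1,0,0,0,0,0]
    - [255,1,0,0,0,0,0]

```text
time_s: 12.45
position: [549.8, -126.5, 32.7]
orientation: [[0.707, 0.707, -0.001], [0.707, -0.707, -0.0], [-0.001, -0.001, -1.0]]
contact_force: [-3.9, -1.6, 0.4]
grip_width: -0.0
```

Request:
arm_command:
  series:
    - [255,1,0,0,0,0,0]
    - [255,1,0,0,0,0,0]

```text
time_s: 12.65
position: [549.9, -126.5, 32.8]
orientation: [[0.707, 0.707, -0.002], [0.707, -0.707, -0.001], [-0.002, -0.001, -1.0]]
contact_force: [-5.3, -3.4, 1.2]
grip_width: -0.1
```

Request:
arm_command:
  series:
    - [255,1,0,0,0,0,0]
    - [255,1,0,0,0,0,0]

```text
time_s: 12.85
position: [549.9, -126.5, 32.8]
orientation: [[0.708, 0.706, -0.003], [0.706, -0.708, -0.001], [-0.003, -0.001, -1.0]]
contact_force: [-5.9, -4.6, 3.4]
grip_width: 0.3
```

```bash
python3 -W ignore - <<'E'
from h import *
s=robot.get_state();print(s['position'],s['contact_force'])
np.savez('pics/w8_pose.npz',P=s['position'],R=s['orientation'])
p,_=snap('wrist','w8');W=meas('w8')
E
```

```text
[ 549.86241502 -126.4543854    32.76261581] [-5.93789769 -4.56087055  3.38882097]
boss [624.29643836 -52.15598946  30.37676109] 2361
tab [ 560.48809976 -116.31642131   59.87525972] 1604
peg [nan nan nan] 0
disc 621.0966796875 -55.432403564453125 60.89627456665039
slot [596.66522073 -80.51065998  12.51867121] 358
tab dir -46.78064689719296
arm [ 547.75507147 -128.711063     12.37268753]
```

View pics/w8.png

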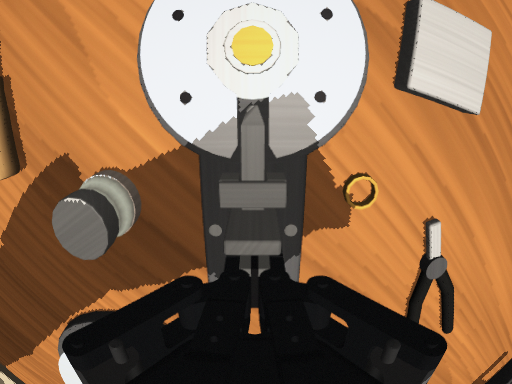

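Request:
arm_command:
  series:
    - [255,1,0,0,0,0,0]
    - [255,2,0,0,0,0,0]
    - [255,3,0,0,0,0,0]
    - [255,3,0,0,0,0,0]

```text
time_s: 13.3
position: [549.8, -126.4, 32.7]
orientation: [[0.709, 0.705, -0.007], [0.705, -0.709, -0.003], [-0.007, -0.003, -1.0]]
contact_force: [-10.1, -8.1, 5.2]
grip_width: 0.1
```

Nothing moves even at 14 N, so the bar is at its stop. I'll back away and lift.

Request:
arm_command:
  series:
    - [255,-6,0,0,0,0,0]
    - [255,-16,0,0,0,0,0]
    - [255,-26,0,0,0,0,0]
    - [255,-28,0,-40,0,0,0]
    - [255,-28,0,-90,0,0,0]
    - [255,-28,0,-140,0,0,0]
    - [255,-28,0,-165,0,0,0]
    - [255,-28,-40,-170,0,0,0]
    - [255,-28,-40,-170,0,0,0]
    - [255,-28,-40,-170,0,0,0]

```text
time_s: 14.3
position: [505.9, -113.7, 203.3]
orientation: [[0.706, 0.708, 0.001], [0.708, -0.706, 0.0], [0.001, 0.001, -1.0]]
contact_force: [0.5, -0.5, 0.8]
grip_width: 0.2
```

```bash
python3 -W ignore - <<'E'
from h import *
s=robot.get_state();print(s['position'],s['contact_force'],s['time_s'])
np.savez('pics/w9_pose.npz',P=s['position'],R=s['orientation'])
snap('wrist','w9');W=meas('w9');snap('scene','s9')
E
```

```text
[ 505.90077209 -113.666203    203.31614127] [ 0.45324929 -0.53791438  0.78765119] 14.3
boss [624.14052117 -52.01831438  30.38172367] 491
tab [ 560.85855508 -114.90791996   59.98120705] 231
peg [652.50005326 -23.13152811  59.29260829] 113
disc 623.0857543945312 -55.76742935180664 62.06664276123047
slot [597.26622068 -80.93528939  13.42845803] 58
tab dir -45.64446404507356
arm [ 536.28903771 -139.29131228   12.33459001]
```

View pics/w9.png

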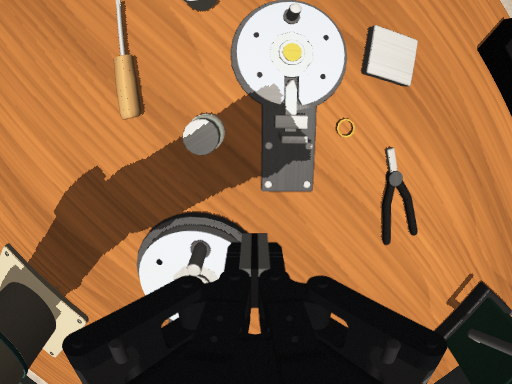

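View pics/s9.png

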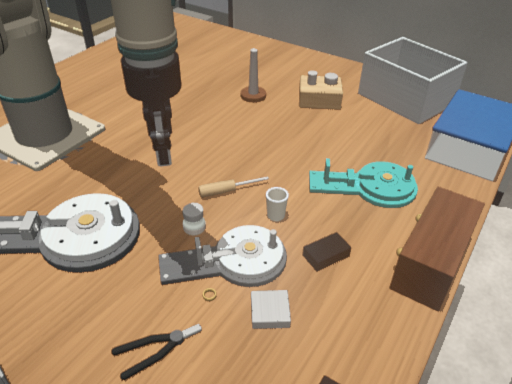

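The pictures show the bar in the slot (wrist 292,95) and the tab against the bridge (292,140). The tab is 89 mm from the axis, against 90 mm for home, and the bystanders look unmoved. The hand is clear, so I'm handing the job in.

```bash
python3 -c "
from h import *
print(robot.close_job())"
```

```text
the job is handed in; nothing more can be done
None
```

The small grey turntable is locked and the job is handed in, about 14.4 s on the robot's clock. With the fingers closed, I pushed the peg about 135° clockwise until the slot faced the bar. I then pushed the tab until the bar stopped and moved the hand clear.

**Last checks:**
- **Slot alignment:** before the bar was pushed, the peg sat at 45.2° and the bar's axis at 44.9°, so they were in line to well under a degree.
- **Bar home:** the bar did not move under about 14 N, and the tab measured 89–90 mm from the axis (90 mm is home).
- **Hand clear:** it was about 200 mm up with roughly zero contact force.
- **Other items:** nothing else on the bench looked moved in the last scene picture. I compared that by eye and did not measure it.

No check failed. The disc centre from the rim fit was 2–4 mm off the one from the boss. I used the boss, because it matched the given peg and tab distances.

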